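Drift a clevis spacer into line

ROBOT

A 6-joint arm with a two-finger parallel gripper is mounted at the origin on a cart in front of the work surface, level with it; the furniture and walls round the work are solid. World frame = base frame: x ahead of the robot, y to its left, z up, the work surface at z = 0. Lengths are in mm, angles in rad, forces in N, time in s.
With the tool pointing down it reaches from about 350 to 775 mm from the base axis. Payload 7.3 kg.
Tool frame: the origin (TCP) lies between the finger pads; the fingertips stand 14 mm ahead of it and the grasp point (between the pads) lies 5 mm behind it; z points along the fingers, y is the line along which they close (so a half turn about z gives the same grasp; the last joint's range is limited). The gripper opens to 92 mm and grips with 3 to 60 N. Pads are 19 mm wide; open, the fingers measure 130 mm over their backs; the gripper's body (75 mm by 190 mm) begins 47 mm behind the grasp point.
Start: joints at [-1.301, 0.342, 1.524, -0, 1.275, -0.146], TCP at [212.082, -480.276, 240.741] pointing down, gripper open.
Joint ranges: [-2.53, 2.53], [-0.77, 2.02], [0.04, 2.7], [-1, 4.14], [0.28, 2.66], [-3.11, 3.11]. Speed limits (rad/s): [2.57, 2.57, 3.14, 3.14, 3.14, 3.14].

INTERFACE

Orientations are given as [roll, pitch, yaw] about the fixed x, y, z axes, in that order (R = Rz(yaw) Ry(pitch) Rx(roll)).
In Python, from plant import get_obs, cams, close_job gives the robot as it stands. The module is installed in compiled form; this text tells all that it offers.
- The arm moves only by the shell command python3 -m creep 'ROWS'. ROWS is JSON, a list of rows, each an object of numbers: "hand": the opening, from 0 (shut) to 1 (fully open); "tx", "ty", "tz": the shift along the tool's x, y, z in m; "spin": the turn about the tool's z in degrees. In form: [{"hand": .., "tx": .., "ty": .., "tz": .., "spin": ..}, ...]. A call has 1 to 5 rows; each row shifts and turns the commanded pose from where the row before left it, along the tool's axes as they then stand; what a row does not reach is not made up. A row lasts 1/8 s, in which the tool goes at most 62.5 mm and 10.7 degrees, less where a joint would pass 70% of its speed; a pose out of reach is approached as far as the arm can. A call is refused whole if a number of a shift passes 0.0625 or a number of a turn 10.7, either way. A call with a gripper value outside its range is refused whole. The fingers move at their own pace and stop on an object; the grip force is fixed at half the most. Time passes only in rows, so rows that do not move let the fingers close. It gives the time, the measured TCP pose, the force, the opening and the grip force at its end, in the units of the state.
- get_obs(): the state, without advancing time (a new reading comes with each control period).
- cams.capture(name): name is "scene" or "top"; returns a dict with "color" (384x512x3 uint8, red, green, blue), "K" (3x3 intrinsics, pixels), "k1" (the pictures are not rectified: a ray, as slopes to the right and down, at radius r is drawn at 1 + k1 r^2 times it, then the intrinsics apply), "R" (3x3) and "t" (3): a world point X has camera coordinates R X + t. Camera axes: x right, y down, z forward; pixel columns grow to the right and rows downward; lengths in mm; the calibration is good to about 2 mm. A picture is of the moment at which its call begins. There is no depth.
- close_job(): hands the job in; it is judged then, once.
The state is a dict: "time": time; "joint_positions": joint angles; "dq": joint speeds; "tau": joint torques, N m; "tool_pos": TCP position; "tcp_rot": TCP orientation; "contact_force": force on the tool from outside, world axes, zero at the start; "moment": the same for the moment, N m; "grip_width": finger opening in mm; "finger_force": force on a finger pad.
Only numpy, scipy, OpenCV 4.12 (cv2) and the standard library are available. Lean on these libraries where they do the work, as an engineer would, in place of code of your own. Each camera call takes 0.05 s, during which the arm holds its last target. There are 200 camera calls.

TASK

Take the tapered drift out of the pin rack and put it into the top hole of the clevis bracket, find by feel the hole of the loose spacer ring that lies out of line between the two lugs, and ease the drift down until it has pulled the spacer into line, has gone through both lugs and its collar sits fully home on the top lug; let go and leave it there. Never force it: a push of a kilo or so is plenty, so where it stands on solid metal, lift and feel elsewhere. Leave the plain straight pin in the rack alone.

Things in the scene. Friction and masses are not known exactly. Their poses are not given: they have to be found in the camera images.
- drift_grip (a point): Middle of the handle of the tapered drift, a 200 g steel pin (160 to 260 g) hanging loose and upright in one of the rack's two holes. Round handle, 18 mm in diameter, 55 mm high, this point 27 mm below its top and 28 mm above the collar (28 mm diameter, 5 mm thick). The tip is 108 mm below this point. Any grasp yaw serves. z up along the drift.
- drift_collar (a point): Centre of the underside of the drift's collar, 75 mm above the tip, 33 mm below the handle's middle. Below it: a parallel shank, 14.5 mm in diameter and 30 mm long, then a 45 mm taper. Fully home, it rests on the top lug.
- drift_tip (a point): The drift's blunt tip, 4 mm in diameter; above it the taper widens evenly to 14.5 mm at 45 mm from the tip. z up along the drift. The taper can be seen between the rack's boards.
- drift: The tapered drift; its origin is at the tip, z up along it.
- pin_grip (a point): Middle of the handle of the plain pin in the rack's other hole, 84 mm from the drift: same handle, collar and length, but its shank is straight (14.5 mm) down to a flat end. To be left alone.
- rack: Fixed wooden pin rack, 64 x 150 mm, 90 mm high, open at the sides; origin under its centre, x across it, y along it, z up. 20 mm holes in its top board at y = +42 and -42 mm hold the pins, which hang by their collars; a pin must rise 75 mm to be clear of it.
- bracket: Fixed grey clevis bracket, 95 mm high, base plate 100 x 160 mm; origin on the bench under the hole, z up, upright web at y = -51 mm. Between its two level lugs lies a loose steel spacer ring (52 mm across, 8 mm thick). The ring slides level any way against about 6 to 9 N of friction and stays where it is left. Over 40 N in all between drift and bracket counts as forcing.
- bracket_hole (a point): Centre of the top lug's hole at its upper face, z up. All holes are 16.5 mm. Below this point: top lug 0-6 mm, spacer 7-15, bottom lug 16-22 (hole straight below), then 65 mm free. The spacer's hole starts 9.5 to 11 mm out of line in any direction, not measured. Tip on solid spacer: stops 7 mm down. To meet its hole the tip must be about 5 mm off the axis that way; it then goes deeper.
There are look-alikes about, which are no part of the job. What is shaped like the drift but brown or red is not meant.

How it is judged:
By the outcome, as a careful person would: the job done as asked, in the order asked, and still so for the second after the job is handed in, with the robot touching nothing.
It also fails if it takes over 64 s, if anything falls off the work surface, if the arm or the gripper's body presses on something with over 40 N, if the wrist force passes 120 N, or if a joint passes its speed limit or range.

## Working session

There is one attempt and no reset: what is moved stays moved. The work goes in short steps, Python scripts to look and compute and a shell command to move; the robot and the scene stay as the last step left them, time stands still between calls to the robot, and variables do not carry over. Pictures are saved under pics/ and viewed, at most 10 in all, crops included, and the job is handed in when it is done.

```bash
mkdir -p pics; python3 - <<'E'
from plant import get_obs,cams
import cv2,numpy as np
for n in("scene","top"):
    c=cams.capture(n); cv2.imwrite(f"pics/{n}0.png",c["color"][:,:,::-1]); print(n,c["K"].tolist(),c["k1"],np.round(c["R"],4).tolist(),c["t"])
o=get_obs();print(o)
E
```

```text
scene [[481.8375125261175, 0.0, 256.0537280116718], [0.0, 481.8375125261175, 191.88810061955976], [0.0, 0.0, 1.0]] -0.0023329942154248764 [[-0.846, -0.5332, -0.0004], [-0.3499, 0.5556, -0.7542], [0.4024, -0.6379, -0.6566]] [485.12516567 204.3062721  996.02649951]
top [[351.50994920342515, 0.0, 255.12845497632446], [0.0, 351.50994920342515, 195.26272920102676], [0.0, 0.0, 1.0]] 0.03215714815145255 [[-0.0031, -0.9998, 0.0191], [-0.9985, 0.0021, -0.054], [0.054, -0.0192, -0.9984]] [ 44.52252733 514.27395548 942.89018937]
{'time': 0.1, 'joint_positions': array([-1.30099620e+00,  3.42659745e-01,  1.52490382e+00, -2.65960107e-06,
        1.27537945e+00, -1.45981726e-01]), 'dq': array([-0.00033519, -0.00243867, -0.0019511 ,  0.00053408,  0.00047176,
       -0.00095551]), 'tau': array([ 2.19880807e-03, -4.32003415e+01, -2.44696140e+01,  7.19013694e-02,
        5.25698299e-02, -4.64783079e-05]), 'tool_pos': array([ 211.98977202, -479.93629872,  240.11712857]), 'tcp_rot': array([-3.14025628e+00, -1.93912707e-04,  4.15782498e-01]), 'contact_force': array([ 0.22820232,  1.11155862, -0.0339226 ]), 'moment': array([-0.01671211,  0.02001801, -0.04044465]), 'finger_force': 0.0, 'grip_width': 91.53568980235107}
```

View pics/scene0.png

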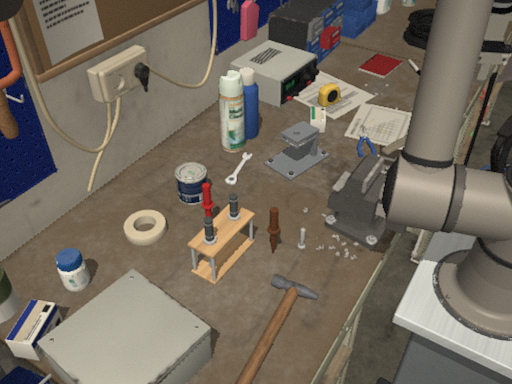

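View pics/top0.png

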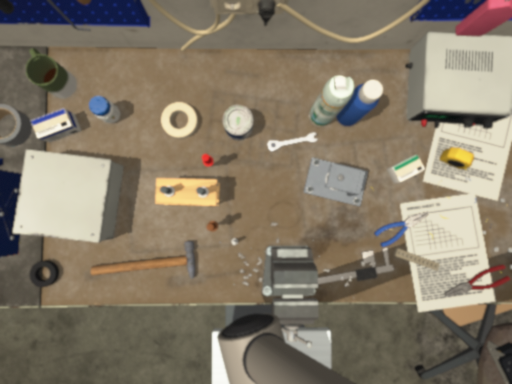

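The scene picture shows the rack near (222,240), with dark-handled pins at (209,230) and (234,205). The red one at (207,200) and the brown one at (273,230) are look-alikes. The bracket is at (297,148). In the top picture the rack is at (187,191), with pins at about (168,190) and (203,191), and the bracket is at (337,181). To tell which rack pin is tapered, I'll enlarge the gap between the boards.

```bash
python3 - <<'E'
import cv2,numpy as np
s=cv2.imread("pics/scene0.png");t=cv2.imread("pics/top0.png")
f=lambda i,x,y,w,h,k:cv2.resize(i[y:y+h,x:x+w],None,fx=k,fy=k,interpolation=cv2.INTER_CUBIC)
a=f(s,180,180,80,100,6);b=f(s,260,110,80,75,4);d=f(t,145,165,80,60,4)
im=np.zeros((600,800,3),np.uint8);im[:600,:480]=a;im[:300,480:800]=b;im[320:560,480:800]=d
cv2.imwrite("pics/crop1.png",im)
cv2.imwrite("pics/crop2.png",f(t,290,145,90,70,8))
E
```

```text
(no output)
```

View pics/crop1.png

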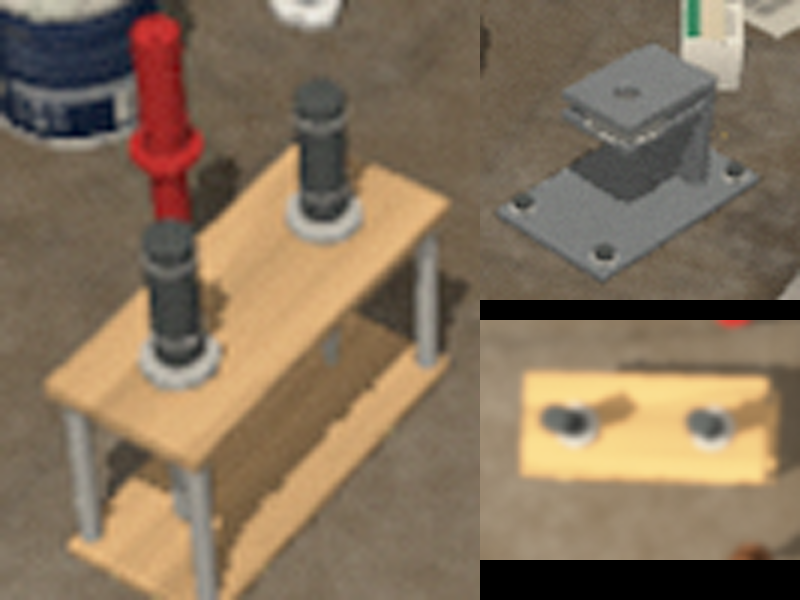

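View pics/crop2.png

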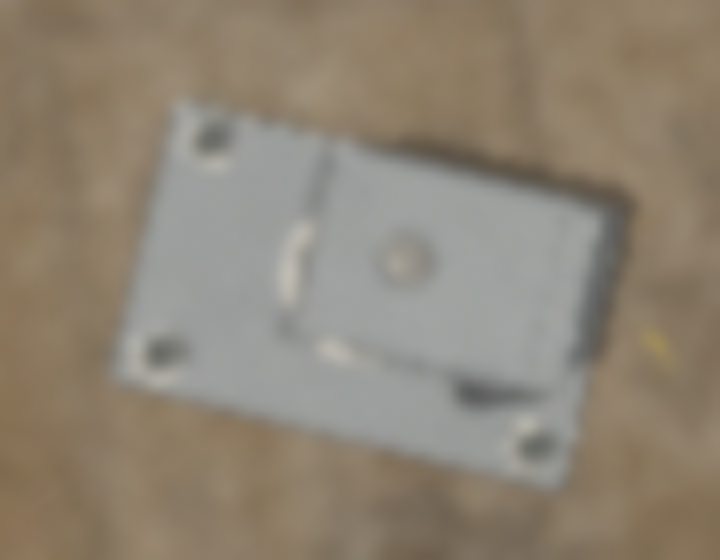

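The crop shows the far pin (scene (234,216)) with a narrow end of about 5 mm at crop (332,345), so that one is the tapered drift. The near pin (scene (209,240)) shows a full-width shank at crop (180,490), so it is the plain pin. The red one (207,200) and brown one (273,230) are excluded by colour. In the top crop the lug hole is at (405,262), and the spacer rim sticks out to the left and below, so it is offset toward about -x/+y.

```bash
cat > h.py <<'E'
import numpy as np
from plant import get_obs,cams
def ray(c,u,v):
    K=c["K"];p=np.array([(u-K[0,2])/K[0,0],(v-K[1,2])/K[1,1]]);q=p.copy()
    for _ in range(8): q=p/(1+c["k1"]*(q@q))
    R=np.array(c["R"]);return -R.T@c["t"],R.T@np.array([q[0],q[1],1])
def onz(c,u,v,z):
    o,d=ray(c,u,v);return (o+d*(z-o[2])/d[2])
def proj(c,X):
    p=np.array(c["R"])@np.array(X,float)+c["t"];q=p[:2]/p[2];q=q*(1+c["k1"]*(q@q))
    return q*np.diag(c["K"])[:2]+np.array(c["K"])[:2,2]
def totool(dx,dy,yaw):
    c,s=np.cos(yaw),np.sin(yaw);return c*dx+s*dy, s*dx-c*dy
E
python3 - <<'E'
from h import *
import cv2
s=cams.capture("scene");t=cams.capture("top")
P=lambda n,*a:print(n,np.round(onz(*a)[:2],1))
w=lambda x,y:(180+(x+.5)/6-.5,180+(y+.5)/6-.5)
P("drift collar scene",s,*w(325,214),95);P("drift top scene",s,*w(320,90),150)
P("plain collar scene",s,*w(180,356),95);P("plain top scene",s,*w(168,237),150)
# rack top board by colour mask, top view
hsv=cv2.cvtColor(t["color"],cv2.COLOR_RGB2HSV)
m=cv2.inRange(hsv,(10,90,120),(30,255,255));
n,l,st,ce=cv2.connectedComponentsWithStats(m)
i=1+np.argmax(st[1:,4]);r=cv2.minAreaRect(np.argwhere(l==i)[:,::-1].astype(np.float32));print(r)
for b in cv2.boxPoints(r):P("rack corner",t,*b,90)
print("rack c",onz(t,*r[0],90))
g=t["color"][:,:,:].max(2)
sub=g[183:201,192:214];print(sub)
v=lambda x,y:(290+(x+.5)/8-.5,145+(y+.5)/8-.5)
P("hole top",t,*v(405,262),92)
for n,x,y in(("l",325,140),("l2",285,335),("r1",620,205),("r2",578,388)):P("lug "+n,t,*v(x,y),95)
for n,x,y in(("ringleft",278,270),("ringbot",330,362)):P(n,t,*v(x,y),86)
q=lambda x,y:(260+(x-480+.5)/4-.5,110+(y+.5)/4-.5)
P("hole scene",s,*q(627,93),95)
for x,y in((655,43),(717,76),(629,128),(562,95)):P("lugscene",s,*q(x,y),95)
E
```

```text
drift collar scene [518.  177.2]
drift top scene [520.5 173.7]
plain collar scene [520.5 260.6]
plain top scene [521.5 259.9]
((266.0599670410156, 208.41998291015625), (65.05382537841797, 60.81118392944336), 81.8698959350586)
rack corner [547.4 104.1]
rack corner [568.9 -47.2]
rack corner [407.6 -68.7]
rack corner [387.   81.2]
rack c [477.26558673  17.4418599   90.        ]
[[250 249 249 249 249 248 248 247 246 245 245 244 244 244 244 243 243 241
  240 238 237 236]
 [249 248 248 247 247 247 246 246 245 244 244 244 243 244 244 244 243 241
  236 230 227 224]
 [247 246 246 245 245 244 243 242 241 241 241 241 241 242 242 242 240 235
  222 206 197 194]
 [245 244 244 244 241 236 228 224 223 224 228 231 231 231 229 229 226 217
  196 180 175 173]
 [243 243 243 241 232 214 185 168 165 175 191 204 206 201 195 194 191 185
  176 171 169 169]
 [242 242 240 234 215 172 137 120 118 125 138 149 155 159 163 165 166 168
  168 167 167 167]
 [240 240 237 226 191 145 116 111 109 109 107 103 109 128 146 154 158 162
  164 164 164 165]
 [240 240 237 224 185 138 115 112 110 107 100  89  86 107 135 150 157 1
[... 544 characters left out ...]
 232 236 241 244
  245 245 245 245]
 [246 246 246 246 246 246 245 245 244 242 239 237 237 239 241 242 244 245
  245 245 245 245]
 [246 246 246 246 246 246 245 245 245 244 243 243 243 244 244 245 245 245
  245 245 245 245]
 [248 248 248 248 247 247 247 247 247 247 247 246 246 246 246 247 246 246
  247 246 247 247]
 [250 250 249 249 249 249 249 249 249 249 249 249 249 249 248 248 248 248
  248 248 248 248]]
hole top [ 554.8 -169. ]
lug l [ 592.9 -143.7]
lug l2 [ 531.7 -130.4]
lug r1 [ 572.3 -235.9]
lug r2 [ 514.9 -221.6]
ringleft [ 553.  -130.4]
ringbot [ 523.8 -146.4]
hole scene [ 554.4 -168.3]
lugscene [ 567.2 -231.4]
lugscene [ 513.5 -217.7]
lugscene [ 534.3 -134. ]
lugscene [ 589.3 -143.6]
```

```bash
python3 - <<'E'
from h import *
t=cams.capture("top");print(onz(t,200.6,190.4,150),onz(t,203,191.8,95))
o=get_obs();p=o["tool_pos"];y=o["tcp_rot"][2]
print(p,totool(519.5-p[0],175.5-p[1],y))
E
```

```text
[518.58929003 172.57098605 150.        ] [518.85133996 174.0851451   95.        ]
[ 212.02423056 -480.12562347  240.42078836] (np.float64(546.1012035547071), np.float64(-475.5625956937593))
```

```bash
python3 -m creep '[{"hand":0.55,"tx":0.045,"ty":-0.039,"tz":0,"spin":0},{"hand":0.55,"tx":0.045,"ty":-0.039,"tz":0,"spin":0},{"hand":0.55,"tx":0.045,"ty":-0.039,"tz":0,"spin":0},{"hand":0.55,"tx":0.045,"ty":-0.039,"tz":0,"spin":0},{"hand":0.55,"tx":0.045,"ty":-0.039,"tz":0,"spin":0}]'
python3 -m creep '[{"hand":0.55,"tx":0.045,"ty":-0.039,"tz":0,"spin":0},{"hand":0.55,"tx":0.045,"ty":-0.039,"tz":0,"spin":0},{"hand":0.55,"tx":0.045,"ty":-0.039,"tz":0,"spin":0},{"hand":0.55,"tx":0.045,"ty":-0.039,"tz":0,"spin":0},{"hand":0.55,"tx":0.045,"ty":-0.039,"tz":0,"spin":0}]'
python3 - <<'E'
from h import *
o=get_obs();p=o["tool_pos"];y=o["tcp_rot"][2]
print(p,o["tcp_rot"],o["contact_force"],totool(519-p[0],174.5-p[1],y))
E
```

```text
time: 0.88
tool_pos: [339.6, -209.3, 240.9]
tcp_rot: [3.141, -0.0, 0.415]
contact_force: [1.7, -0.3, 0.3]
grip_width: 51.3
finger_force: 0.0
time: 1.5
tool_pos: [466.8, 60.2, 240.8]
tcp_rot: [3.141, -0.0, 0.416]
contact_force: [0.8, -0.3, 0.5]
grip_width: 50.4
finger_force: 0.0
[466.81612918  60.2292393  240.82890921] [ 3.14105969e+00 -4.44952237e-04  4.16024814e-01] [ 0.82746163 -0.32179697  0.45841457] (np.float64(93.91268638197676), np.float64(-83.4348276264289))
```

```bash
python3 -m creep '[{"hand":0.55,"tx":0.045,"ty":-0.039,"tz":0,"spin":0},{"hand":0.55,"tx":0.045,"ty":-0.039,"tz":0,"spin":0},{"hand":0.55,"tx":0.004,"ty":-0.005,"tz":0.02,"spin":0},{"hand":0.55},{"hand":0.55}]'
python3 - <<'E'
from h import *
import cv2
o=get_obs();p=o["tool_pos"];y=o["tcp_rot"][2]
print(p,totool(519-p[0],174.5-p[1],y))
c=cams.capture("scene");cv2.imwrite("pics/s2.png",cv2.resize(c["color"][130:290,150:310,::-1],None,fx=3.7,fy=3.7,interpolation=2))
E
```

```text
[466.81612918  60.2292393  240.82890921] (np.float64(93.91268638197676), np.float64(-83.4348276264289))invalid input at $[3]: expected keys hand, tx, ty, tz, spin
```

View pics/s2.png

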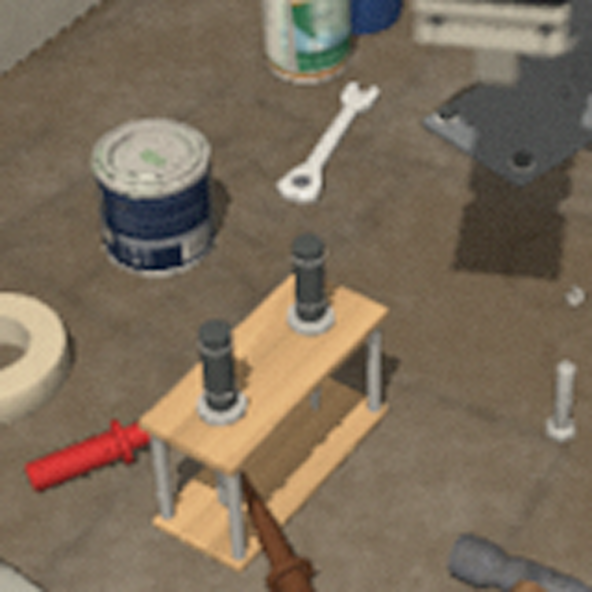

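The crop shows the drift and plain pin still upright in the rack, at (310,280) and (218,370). The red and brown look-alikes have toppled beside the rack, at (90,455) and (280,560), clear of my grasp. The move was refused for missing keys, so I'm repeating it with every key filled in.

```bash
python3 -m creep '[{"hand":0.55,"tx":0.045,"ty":-0.039,"tz":0,"spin":0},{"hand":0.55,"tx":0.045,"ty":-0.039,"tz":0,"spin":0},{"hand":0.55,"tx":0.004,"ty":-0.005,"tz":0.02,"spin":0},{"hand":0.55,"tx":0,"ty":0,"tz":0,"spin":0},{"hand":0.55,"tx":0,"ty":0,"tz":0,"spin":0}]'
python3 - <<'E'
from h import *
o=get_obs();p=o["tool_pos"];y=o["tcp_rot"][2]
print(p,totool(519-p[0],174.5-p[1],y))
E
```

```text
time: 2.17
tool_pos: [518.7, 171.5, 221.2]
tcp_rot: [3.141, -0.0, 0.415]
contact_force: [-0.3, 0.0, -0.6]
grip_width: 50.5
finger_force: 0.0
[518.69581196 171.53905767 221.17860483] (np.float64(1.4726883580179602), np.float64(-2.5866771792262684))
```

Correct by (1.5, -2.5), descend 103 mm and close.

```bash
python3 -m creep '[{"hand":0.55,"tx":0.0015,"ty":-0.0025,"tz":0.03,"spin":0},{"hand":0.55,"tx":0,"ty":0,"tz":0.03,"spin":0},{"hand":0.55,"tx":0,"ty":0,"tz":0.025,"spin":0},{"hand":0.55,"tx":0,"ty":0,"tz":0.018,"spin":0},{"hand":0.55,"tx":0,"ty":0,"tz":0,"spin":0}]'
python3 -m creep '[{"hand":0.0,"tx":0,"ty":0,"tz":0,"spin":0},{"hand":0.0,"tx":0,"ty":0,"tz":0,"spin":0},{"hand":0.0,"tx":0,"ty":0,"tz":0,"spin":0},{"hand":0.0,"tx":0,"ty":0,"tz":0,"spin":0},{"hand":0.0,"tx":0,"ty":0,"tz":0,"spin":0}]'
```

```text
time: 2.8
tool_pos: [518.7, 174.0, 117.5]
tcp_rot: [-3.141, 0.001, 0.414]
contact_force: [-0.1, 0.7, -0.0]
grip_width: 50.5
finger_force: 0.0
time: 3.42
tool_pos: [519.2, 175.1, 118.1]
tcp_rot: [3.141, -0.001, 0.416]
contact_force: [-0.7, 0.5, 3.7]
grip_width: 17.6
finger_force: 30.0
```

```bash
python3 -m creep '[{"hand":0.0,"tx":0,"ty":0,"tz":-0.01,"spin":0},{"hand":0.0,"tx":0,"ty":0,"tz":-0.025,"spin":0},{"hand":0.0,"tx":0,"ty":0,"tz":-0.03,"spin":0},{"hand":0.0,"tx":0,"ty":0,"tz":-0.025,"spin":0},{"hand":0.0,"tx":0,"ty":0,"tz":-0.03,"spin":0}]'
python3 -m creep '[{"hand":0.0,"tx":0,"ty":0,"tz":0,"spin":0},{"hand":0.0,"tx":0,"ty":0,"tz":0,"spin":0}]'
python3 - <<'E'
from h import *
import cv2
o=get_obs();p=o["tool_pos"];y=o["tcp_rot"][2];print(p,totool(554.6-p[0],-168.6-p[1],y))
c=cams.capture("scene");u,v=proj(c,[p[0],p[1],p[2]+5-108]);print(u,v)
x0,y0=int(u)-60,int(v)-90
cv2.imwrite("pics/s3.png",cv2.resize(c["color"][max(y0,0):y0+130,x0:x0+120,::-1],None,fx=4.5,fy=4.5,interpolation=2));print(x0,y0)
E
```

```text
time: 4.05
tool_pos: [518.5, 174.9, 238.4]
tcp_rot: [-3.141, 0.001, 0.416]
contact_force: [0.2, -0.0, -2.7]
grip_width: 17.4
finger_force: 30.0
time: 4.3
tool_pos: [518.4, 174.9, 236.5]
tcp_rot: [-3.141, 0.002, 0.416]
contact_force: [-0.5, 0.0, -2.2]
grip_width: 17.5
finger_force: 30.0
[518.35914013 174.89968685 236.45061811] (np.float64(-105.59279325509323), np.float64(328.87018229387166))
233.66955933613502 201.22144794371005
173 111
```

View pics/s3.png

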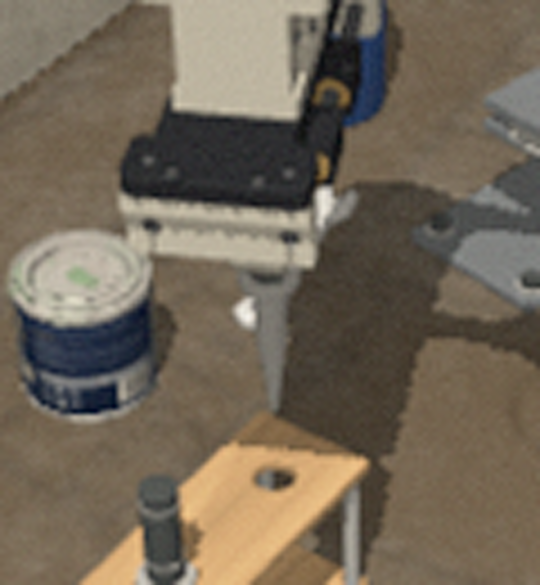

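The crop shows the drift held upright: full taper visible, tip at crop (276,411), about px (233.9,201.8), against a predicted (233.7,201.2). The plain pin is still in the rack. Moving to the bracket.

```bash
python3 -m creep '[{"hand":0.0,"tx":-0.008,"ty":0.025,"tz":0,"spin":0},{"hand":0.0,"tx":-0.016,"ty":0.05,"tz":0,"spin":0},{"hand":0.0,"tx":-0.016,"ty":0.05,"tz":0,"spin":0},{"hand":0.0,"tx":-0.016,"ty":0.05,"tz":0,"spin":0},{"hand":0.0,"tx":-0.016,"ty":0.05,"tz":0,"spin":0}]'
python3 -m creep '[{"hand":0.0,"tx":-0.016,"ty":0.05,"tz":0,"spin":0},{"hand":0.0,"tx":-0.010,"ty":0.034,"tz":0,"spin":0},{"hand":0.0,"tx":-0.005,"ty":0.015,"tz":0.015,"spin":0},{"hand":0.0,"tx":0,"ty":0,"tz":0.01,"spin":0},{"hand":0.0,"tx":0,"ty":0,"tz":0,"spin":0}]'
python3 -m creep '[{"hand":0.0,"tx":0,"ty":0,"tz":0,"spin":0},{"hand":0.0,"tx":0,"ty":0,"tz":0,"spin":0}]'
python3 - <<'E'
from h import *
o=get_obs();p=o["tool_pos"];y=o["tcp_rot"][2];print(p,o["contact_force"],totool(552.4-p[0],-164.6-p[1],y))
E
```

```text
time: 4.97
tool_pos: [543.4, -61.3, 236.1]
tcp_rot: [-3.14, 0.002, 0.416]
contact_force: [1.7, -0.4, -2.3]
grip_width: 17.4
finger_force: 30.0
time: 5.6
tool_pos: [554.8, -161.2, 210.8]
tcp_rot: [-3.138, 0.002, 0.417]
contact_force: [-0.3, 0.1, -2.6]
grip_width: 17.6
finger_force: 30.0
time: 5.85
tool_pos: [556.0, -162.1, 213.3]
tcp_rot: [3.141, -0.001, 0.417]
contact_force: [-0.2, 0.5, -2.3]
grip_width: 17.2
finger_force: 30.0
[ 555.98222828 -162.12672337  213.33148975] [-0.18065905  0.53650646 -2.31027465] (np.float64(-4.277028331019399), np.float64(0.8102378483522916))
```

```bash
python3 -m creep '[{"hand":0.0,"tx":-0.0043,"ty":0.0008,"tz":0.004,"spin":0},{"hand":0.0,"tx":0,"ty":0,"tz":0.004,"spin":0},{"hand":0.0,"tx":0,"ty":0,"tz":0.002,"spin":0},{"hand":0.0,"tx":0,"ty":0,"tz":0,"spin":0},{"hand":0.0,"tx":0,"ty":0,"tz":0,"spin":0}]'
python3 - <<'E'
from h import *
import cv2
o=get_obs();p=o["tool_pos"];print(p,o["contact_force"])
c=cams.capture("scene");X=[p[0],p[1],p[2]-104];u,v=proj(c,X);print(u,v,proj(c,[554.5,-168.5,95]))
x0,y0=int(u)-40,int(v)-40
cv2.imwrite("pics/s4.png",cv2.resize(c["color"][y0:y0+60,x0:x0+80,::-1],None,fx=8,fy=8,interpolation=2));print(x0,y0)
E
```

```text
time: 6.48
tool_pos: [552.2, -165.5, 202.8]
tcp_rot: [3.141, -0.0, 0.416]
contact_force: [-0.3, 0.1, -2.8]
grip_width: 17.6
finger_force: 30.0
[ 552.17289986 -165.48119082  202.7959044 ] [-0.29900302  0.09735475 -2.77421493]
296.6957077834216 132.43250965602263 [296.38727859 132.82583003]
256 92
```

View pics/s4.png

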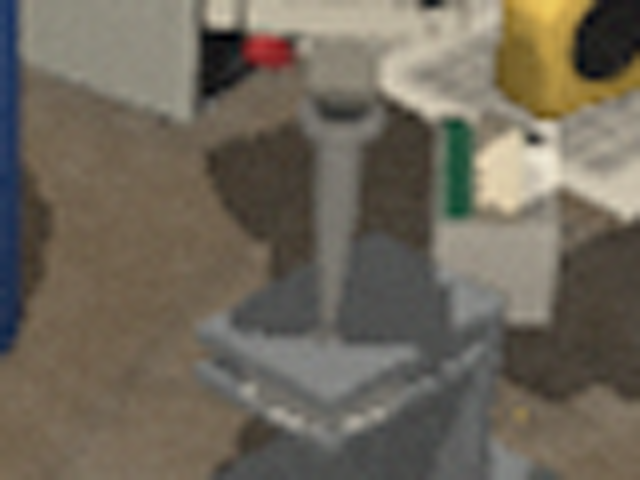

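The crop shows the tip just above the lug at (327,335), about px (296.8,133.8), where predicted. The spacer rim is visible between the lugs. Lowering gently.

```bash
python3 -m creep '[{"hand":0.0,"tx":0,"ty":0,"tz":0.0015,"spin":0},{"hand":0.0,"tx":0,"ty":0,"tz":0.0015,"spin":0},{"hand":0.0,"tx":0,"ty":0,"tz":0.0015,"spin":0},{"hand":0.0,"tx":0,"ty":0,"tz":0,"spin":0}]'
python3 -m creep '[{"hand":0.0,"tx":0,"ty":0,"tz":0.001,"spin":0},{"hand":0.0,"tx":0,"ty":0,"tz":0.001,"spin":0},{"hand":0.0,"tx":0,"ty":0,"tz":0,"spin":0}]'
```

```text
time: 7.02
tool_pos: [552.0, -165.4, 198.0]
tcp_rot: [-3.141, 0.0, 0.416]
contact_force: [0.2, -0.4, -2.5]
grip_width: 17.2
finger_force: 30.0
time: 7.4
tool_pos: [552.0, -165.4, 196.1]
tcp_rot: [-3.142, 0.0, 0.416]
contact_force: [-0.7, -0.1, -2.2]
grip_width: 17.6
finger_force: 30.0
```

```bash
python3 -m creep '[{"hand":0.0,"tx":0,"ty":0,"tz":0.001,"spin":0},{"hand":0.0,"tx":0,"ty":0,"tz":0.001,"spin":0},{"hand":0.0,"tx":0,"ty":0,"tz":0,"spin":0}]'
python3 -m creep '[{"hand":0.0,"tx":0,"ty":0,"tz":0.001,"spin":0},{"hand":0.0,"tx":0,"ty":0,"tz":0.001,"spin":0},{"hand":0.0,"tx":0,"ty":0,"tz":0,"spin":0}]'
```

```text
time: 7.78
tool_pos: [552.0, -165.4, 194.1]
tcp_rot: [-3.142, 0.0, 0.416]
contact_force: [-0.0, 1.0, -1.6]
grip_width: 17.4
finger_force: 30.0
time: 8.15
tool_pos: [552.0, -165.4, 192.1]
tcp_rot: [-3.142, 0.0, 0.416]
contact_force: [-0.4, -1.1, -2.9]
grip_width: 17.6
finger_force: 30.0
```

```bash
python3 -m creep '[{"hand":0.0,"tx":0,"ty":-0.0005,"tz":0.001,"spin":0},{"hand":0.0,"tx":0,"ty":0,"tz":0.0005,"spin":0},{"hand":0.0,"tx":0,"ty":0,"tz":0,"spin":0}]'
python3 -m creep '[{"hand":0.0,"tx":0,"ty":0,"tz":0.001,"spin":0},{"hand":0.0,"tx":0,"ty":0,"tz":0.0005,"spin":0},{"hand":0.0,"tx":0,"ty":0,"tz":0,"spin":0}]'
```

```text
time: 8.52
tool_pos: [551.9, -164.9, 190.7]
tcp_rot: [3.142, 0.0, 0.416]
contact_force: [0.6, 0.1, -2.3]
grip_width: 17.4
finger_force: 30.0
time: 8.9
tool_pos: [551.8, -165.0, 189.1]
tcp_rot: [-3.142, 0.0, 0.416]
contact_force: [0.5, 0.0, -3.0]
grip_width: 17.2
finger_force: 30.0
```

```bash
python3 -m creep '[{"hand":0.0,"tx":0,"ty":0,"tz":0.001,"spin":0},{"hand":0.0,"tx":0,"ty":0,"tz":0.001,"spin":0},{"hand":0.0,"tx":0,"ty":0,"tz":0,"spin":0}]'
python3 -m creep '[{"hand":0.0,"tx":0,"ty":0,"tz":0.001,"spin":0},{"hand":0.0,"tx":0,"ty":0,"tz":0.001,"spin":0},{"hand":0.0,"tx":0,"ty":0,"tz":0,"spin":0}]'
```

```text
time: 9.28
tool_pos: [551.8, -164.9, 187.1]
tcp_rot: [-3.141, 0.0, 0.416]
contact_force: [0.6, -0.7, -3.0]
grip_width: 17.7
finger_force: 30.0
time: 9.65
tool_pos: [551.8, -164.9, 185.1]
tcp_rot: [-3.142, 0.0, 0.416]
contact_force: [0.4, -0.6, -1.9]
grip_width: 17.4
finger_force: 30.0
```

```bash
python3 -m creep '[{"hand":0.0,"tx":0,"ty":0.0005,"tz":0.001,"spin":0},{"hand":0.0,"tx":0,"ty":0.0003,"tz":0.001,"spin":0},{"hand":0.0,"tx":0,"ty":0,"tz":0,"spin":0}]'
python3 -m creep '[{"hand":0.0,"tx":0,"ty":0.0005,"tz":0.001,"spin":0},{"hand":0.0,"tx":0,"ty":0.0003,"tz":0.001,"spin":0},{"hand":0.0,"tx":0,"ty":0,"tz":0,"spin":0}]'
```

```text
time: 10.02
tool_pos: [552.2, -165.6, 183.1]
tcp_rot: [-3.141, 0.0, 0.416]
contact_force: [-0.3, -0.3, -2.2]
grip_width: 17.7
finger_force: 30.0
time: 10.4
tool_pos: [552.4, -166.0, 181.1]
tcp_rot: [-3.141, 0.0, 0.416]
contact_force: [0.1, 2.8, -1.3]
grip_width: 17.1
finger_force: 30.0
```

```bash
python3 -m creep '[{"hand":0.0,"tx":0,"ty":0.0003,"tz":0.001,"spin":0},{"hand":0.0,"tx":0,"ty":0.0003,"tz":0.001,"spin":0},{"hand":0.0,"tx":0,"ty":0,"tz":0,"spin":0}]'
python3 -m creep '[{"hand":0.0,"tx":0,"ty":0.0003,"tz":0.001,"spin":0},{"hand":0.0,"tx":0,"ty":0.0003,"tz":0.001,"spin":0},{"hand":0.0,"tx":0,"ty":0,"tz":0,"spin":0}]'
```

```text
time: 10.78
tool_pos: [552.5, -166.3, 179.2]
tcp_rot: [-3.14, 0.0, 0.416]
contact_force: [-1.6, 4.7, 1.4]
grip_width: 17.3
finger_force: 30.0
time: 11.15
tool_pos: [552.7, -166.7, 177.2]
tcp_rot: [-3.14, 0.0, 0.416]
contact_force: [-1.0, 5.1, 1.8]
grip_width: 17.6
finger_force: 30.0
```

```bash
python3 -m creep '[{"hand":0.0,"tx":0,"ty":0.0005,"tz":0.001,"spin":0},{"hand":0.0,"tx":0,"ty":0.0005,"tz":0.001,"spin":0},{"hand":0.0,"tx":0,"ty":0,"tz":0,"spin":0}]'
python3 -m creep '[{"hand":0.0,"tx":0,"ty":0.0004,"tz":0.0015,"spin":0},{"hand":0.0,"tx":0,"ty":0.0004,"tz":0.0015,"spin":0},{"hand":0.0,"tx":0,"ty":0,"tz":0,"spin":0}]'
```

```text
time: 11.52
tool_pos: [553.2, -167.6, 175.2]
tcp_rot: [-3.14, 0.0, 0.416]
contact_force: [-1.5, 5.4, 1.6]
grip_width: 17.3
finger_force: 30.0
time: 11.9
tool_pos: [553.5, -168.4, 172.1]
tcp_rot: [-3.14, 0.0, 0.416]
contact_force: [-1.6, 5.7, 1.9]
grip_width: 17.8
finger_force: 30.0
```

```bash
python3 -m creep '[{"hand":0.0,"tx":0.0003,"ty":0.0002,"tz":0.0015,"spin":0},{"hand":0.0,"tx":0.0003,"ty":0,"tz":0.0015,"spin":0},{"hand":0.0,"tx":0,"ty":0,"tz":0,"spin":0}]'
python3 -m creep '[{"hand":0.0,"tx":0,"ty":0,"tz":0.0015,"spin":0},{"hand":0.0,"tx":0,"ty":0,"tz":0.0015,"spin":0},{"hand":0.0,"tx":0,"ty":0,"tz":0,"spin":0}]'
```

```text
time: 12.28
tool_pos: [554.0, -168.3, 169.1]
tcp_rot: [-3.14, 0.0, 0.416]
contact_force: [-2.4, 4.9, 0.7]
grip_width: 17.6
finger_force: 30.0
time: 12.65
tool_pos: [554.0, -168.3, 166.1]
tcp_rot: [-3.14, 0.0, 0.416]
contact_force: [-2.8, 5.1, 1.3]
grip_width: 17.6
finger_force: 30.0
```

```bash
python3 -m creep '[{"hand":0.0,"tx":0,"ty":0,"tz":0.0015,"spin":0},{"hand":0.0,"tx":0,"ty":0,"tz":0.0015,"spin":0},{"hand":0.0,"tx":0,"ty":0,"tz":0,"spin":0}]'
python3 -m creep '[{"hand":0.0,"tx":0,"ty":0,"tz":0.0015,"spin":0},{"hand":0.0,"tx":0,"ty":0,"tz":0.0015,"spin":0},{"hand":0.0,"tx":0,"ty":0,"tz":0,"spin":0}]'
```

```text
time: 13.02
tool_pos: [554.0, -168.4, 163.1]
tcp_rot: [-3.14, 0.0, 0.416]
contact_force: [-1.5, 5.4, 0.9]
grip_width: 17.5
finger_force: 30.0
time: 13.4
tool_pos: [554.0, -168.4, 160.1]
tcp_rot: [-3.14, 0.0, 0.416]
contact_force: [-2.3, 4.6, 0.8]
grip_width: 17.7
finger_force: 30.0
```

```bash
python3 -m creep '[{"hand":0.0,"tx":0,"ty":0,"tz":0.0015,"spin":0},{"hand":0.0,"tx":0,"ty":0,"tz":0.0015,"spin":0},{"hand":0.0,"tx":0,"ty":0,"tz":0,"spin":0}]'
python3 -m creep '[{"hand":0.0,"tx":0,"ty":0,"tz":0.0015,"spin":0},{"hand":0.0,"tx":0,"ty":0,"tz":0.0015,"spin":0},{"hand":0.0,"tx":0,"ty":0,"tz":0,"spin":0}]'
```

```text
time: 13.78
tool_pos: [554.0, -168.4, 157.1]
tcp_rot: [-3.14, 0.0, 0.416]
contact_force: [-2.7, 4.6, 1.5]
grip_width: 17.7
finger_force: 30.0
time: 14.15
tool_pos: [554.1, -168.5, 154.2]
tcp_rot: [-3.14, 0.0, 0.416]
contact_force: [-1.6, 5.2, 1.4]
grip_width: 17.3
finger_force: 30.0
```

```bash
python3 -m creep '[{"hand":0.0,"tx":0,"ty":0,"tz":0.0015,"spin":0},{"hand":0.0,"tx":0,"ty":0,"tz":0.0015,"spin":0},{"hand":0.0,"tx":0,"ty":0,"tz":0,"spin":0}]'
python3 -m creep '[{"hand":0.0,"tx":0,"ty":0,"tz":0.0015,"spin":0},{"hand":0.0,"tx":0,"ty":0,"tz":0.0015,"spin":0},{"hand":0.0,"tx":0,"ty":0,"tz":0,"spin":0}]'
```

```text
time: 14.52
tool_pos: [554.2, -168.6, 151.3]
tcp_rot: [-3.141, -0.0, 0.416]
contact_force: [-2.5, 4.1, 1.6]
grip_width: 17.5
finger_force: 30.0
time: 14.9
tool_pos: [554.3, -168.6, 148.3]
tcp_rot: [-3.141, -0.0, 0.416]
contact_force: [-2.3, 4.8, 1.4]
grip_width: 17.4
finger_force: 30.0
```

```bash
python3 -m creep '[{"hand":0.0,"tx":0,"ty":0,"tz":0.0015,"spin":0},{"hand":0.0,"tx":0,"ty":0,"tz":0.0015,"spin":0},{"hand":0.0,"tx":0,"ty":0,"tz":0,"spin":0}]'
python3 -m creep '[{"hand":0.0,"tx":0,"ty":0,"tz":0.0015,"spin":0},{"hand":0.0,"tx":0,"ty":0,"tz":0.0015,"spin":0},{"hand":0.0,"tx":0,"ty":0,"tz":0,"spin":0}]'
```

```text
time: 15.28
tool_pos: [554.3, -168.6, 145.2]
tcp_rot: [-3.141, -0.0, 0.416]
contact_force: [-0.9, 4.8, 0.6]
grip_width: 17.6
finger_force: 30.0
time: 15.65
tool_pos: [554.2, -168.6, 142.1]
tcp_rot: [-3.141, 0.0, 0.416]
contact_force: [-1.2, 5.8, -0.1]
grip_width: 17.4
finger_force: 30.0
```

```bash
python3 -m creep '[{"hand":0.0,"tx":0,"ty":0,"tz":0.0015,"spin":0},{"hand":0.0,"tx":0,"ty":0,"tz":0.0015,"spin":0},{"hand":0.0,"tx":0,"ty":0,"tz":0,"spin":0}]'
```

```text
time: 16.02
tool_pos: [554.2, -168.6, 139.1]
tcp_rot: [-3.141, 0.0, 0.416]
contact_force: [-0.8, 5.2, -0.0]
grip_width: 17.4
finger_force: 30.0
```

```bash
python3 -m creep '[{"hand":0.0,"tx":0,"ty":0,"tz":0.0015,"spin":0},{"hand":0.0,"tx":0,"ty":0,"tz":0.0015,"spin":0},{"hand":0.0,"tx":0,"ty":0,"tz":0,"spin":0}]'
python3 -m creep '[{"hand":0.0,"tx":0,"ty":0,"tz":0.0015,"spin":0},{"hand":0.0,"tx":0,"ty":0,"tz":0.0015,"spin":0},{"hand":0.0,"tx":0,"ty":0,"tz":0,"spin":0}]'
```

```text
time: 16.4
tool_pos: [554.2, -168.6, 136.1]
tcp_rot: [-3.141, 0.0, 0.416]
contact_force: [-1.6, 5.0, 0.7]
grip_width: 17.5
finger_force: 30.0
time: 16.77
tool_pos: [554.2, -168.6, 133.1]
tcp_rot: [-3.141, 0.0, 0.416]
contact_force: [-1.9, 5.2, -0.5]
grip_width: 17.9
finger_force: 30.0
```

```bash
python3 -m creep '[{"hand":0.0,"tx":0,"ty":0,"tz":0.0015,"spin":0},{"hand":0.0,"tx":0,"ty":0,"tz":0.0015,"spin":0},{"hand":0.0,"tx":0,"ty":0,"tz":0,"spin":0}]'
```

```text
time: 17.15
tool_pos: [554.2, -168.6, 130.1]
tcp_rot: [-3.141, 0.0, 0.416]
contact_force: [-1.1, 5.6, 0.5]
grip_width: 17.3
finger_force: 30.0
```

Near home now; smaller steps until the collar is felt.

```bash
python3 -m creep '[{"hand":0.0,"tx":0,"ty":0,"tz":0.001,"spin":0},{"hand":0.0,"tx":0,"ty":0,"tz":0.001,"spin":0},{"hand":0.0,"tx":0,"ty":0,"tz":0.001,"spin":0},{"hand":0.0,"tx":0,"ty":0,"tz":0,"spin":0}]'
python3 -m creep '[{"hand":0.0,"tx":0,"ty":0,"tz":0.001,"spin":0},{"hand":0.0,"tx":0,"ty":0,"tz":0,"spin":0}]'
```

```text
time: 17.65
tool_pos: [554.2, -168.6, 127.2]
tcp_rot: [-3.141, 0.0, 0.416]
contact_force: [-1.0, 4.8, -0.2]
grip_width: 17.4
finger_force: 30.0
time: 17.9
tool_pos: [554.2, -168.6, 126.1]
tcp_rot: [-3.141, 0.0, 0.416]
contact_force: [-2.1, 5.3, 0.8]
grip_width: 17.5
finger_force: 30.0
```

```bash
python3 -m creep '[{"hand":0.0,"tx":0,"ty":0,"tz":0.0007,"spin":0},{"hand":0.0,"tx":0,"ty":0,"tz":0,"spin":0}]'
```

```text
time: 18.15
tool_pos: [554.2, -168.6, 125.5]
tcp_rot: [-3.141, 0.0, 0.416]
contact_force: [-1.5, 4.7, 1.6]
grip_width: 17.4
finger_force: 30.0
```

```bash
python3 -m creep '[{"hand":0.0,"tx":0,"ty":0,"tz":0.0005,"spin":0},{"hand":0.0,"tx":0,"ty":0,"tz":0,"spin":0}]'
```

```text
time: 18.4
tool_pos: [554.2, -168.5, 125.0]
tcp_rot: [-3.141, 0.0, 0.416]
contact_force: [-1.5, 5.4, 0.8]
grip_width: 17.9
finger_force: 30.0
```

```bash
python3 -m creep '[{"hand":0.0,"tx":0,"ty":0,"tz":0.0005,"spin":0},{"hand":0.0,"tx":0,"ty":0,"tz":0,"spin":0}]'
```

```text
time: 18.65
tool_pos: [554.2, -168.6, 124.5]
tcp_rot: [-3.141, 0.0, 0.416]
contact_force: [-2.0, 5.4, 1.7]
grip_width: 17.7
finger_force: 30.0
```

```bash
python3 -m creep '[{"hand":0.0,"tx":0,"ty":0,"tz":0.0004,"spin":0},{"hand":0.0,"tx":0,"ty":0,"tz":0,"spin":0}]'
```

```text
time: 18.9
tool_pos: [554.2, -168.6, 124.1]
tcp_rot: [-3.141, 0.0, 0.416]
contact_force: [-2.2, 5.7, 1.3]
grip_width: 17.6
finger_force: 30.0
```

```bash
python3 -m creep '[{"hand":0.0,"tx":0,"ty":0,"tz":0.0004,"spin":0},{"hand":0.0,"tx":0,"ty":0,"tz":0,"spin":0}]'
```

```text
time: 19.15
tool_pos: [554.2, -168.6, 123.7]
tcp_rot: [-3.141, 0.0, 0.416]
contact_force: [-1.7, 4.4, 1.4]
grip_width: 17.8
finger_force: 30.0
```

```bash
python3 -m creep '[{"hand":0.0,"tx":0,"ty":0,"tz":0.0004,"spin":0},{"hand":0.0,"tx":0,"ty":0,"tz":0,"spin":0}]'
```

```text
time: 19.4
tool_pos: [554.2, -168.6, 123.3]
tcp_rot: [-3.141, 0.0, 0.416]
contact_force: [-0.9, 5.3, 0.6]
grip_width: 17.5
finger_force: 30.0
```

```bash
python3 -m creep '[{"hand":0.0,"tx":0,"ty":0,"tz":0.0004,"spin":0},{"hand":0.0,"tx":0,"ty":0,"tz":0,"spin":0}]'
```

```text
time: 19.65
tool_pos: [554.2, -168.6, 123.2]
tcp_rot: [-3.141, -0.0, 0.416]
contact_force: [-3.2, 4.4, 2.1]
grip_width: 17.4
finger_force: 30.0
```

```bash
python3 -m creep '[{"hand":0.0,"tx":0,"ty":0,"tz":0.0004,"spin":0},{"hand":0.0,"tx":0,"ty":0,"tz":0,"spin":0}]'
```

```text
time: 19.9
tool_pos: [554.2, -168.6, 123.1]
tcp_rot: [-3.141, -0.0, 0.416]
contact_force: [-3.4, 6.1, 5.6]
grip_width: 17.5
finger_force: 30.0
```

```bash
python3 -m creep '[{"hand":0.0,"tx":0,"ty":0,"tz":0.0003,"spin":0},{"hand":0.0,"tx":0,"ty":0,"tz":0,"spin":0}]'
```

```text
time: 20.15
tool_pos: [554.2, -168.6, 123.1]
tcp_rot: [-3.141, -0.0, 0.416]
contact_force: [-3.8, 6.5, 6.9]
grip_width: 17.2
finger_force: 30.0
```

The collar has met the lug: z has stopped and the force is rising. Opening the gripper and lifting clear.

```bash
python3 -m creep '[{"hand":0.5,"tx":0,"ty":0,"tz":0,"spin":0},{"hand":0.5,"tx":0,"ty":0,"tz":0,"spin":0},{"hand":0.5,"tx":0,"ty":0,"tz":0,"spin":0},{"hand":0.5,"tx":0,"ty":0,"tz":0,"spin":0},{"hand":0.5,"tx":0,"ty":0,"tz":-0.005,"spin":0}]'
python3 -m creep '[{"hand":0.5,"tx":0,"ty":0,"tz":-0.02,"spin":0},{"hand":0.5,"tx":0,"ty":0,"tz":-0.03,"spin":0},{"hand":0.5,"tx":0,"ty":0,"tz":-0.04,"spin":0},{"hand":0.5,"tx":0,"ty":0,"tz":-0.03,"spin":0},{"hand":0.5,"tx":0,"ty":0,"tz":0,"spin":0}]'
python3 - <<'E'
from h import *
import cv2
c=cams.capture("scene")["color"]
f=lambda x,y,w,h,k:cv2.resize(c[y:y+h,x:x+w,::-1],None,fx=k,fy=k,interpolation=2)
cv2.imwrite("pics/s5.png",np.hstack([f(257,80,80,100,5),f(185,180,80,100,5)]))
E
```

```text
time: 20.78
tool_pos: [554.1, -169.2, 127.0]
tcp_rot: [-3.141, 0.001, 0.416]
contact_force: [-0.3, 0.3, -0.6]
grip_width: 46.0
finger_force: 0.0
time: 21.4
tool_pos: [555.5, -169.6, 250.1]
tcp_rot: [3.137, -0.004, 0.416]
contact_force: [0.6, -0.3, -0.8]
grip_width: 46.2
finger_force: 0.0
```

View pics/s5.png

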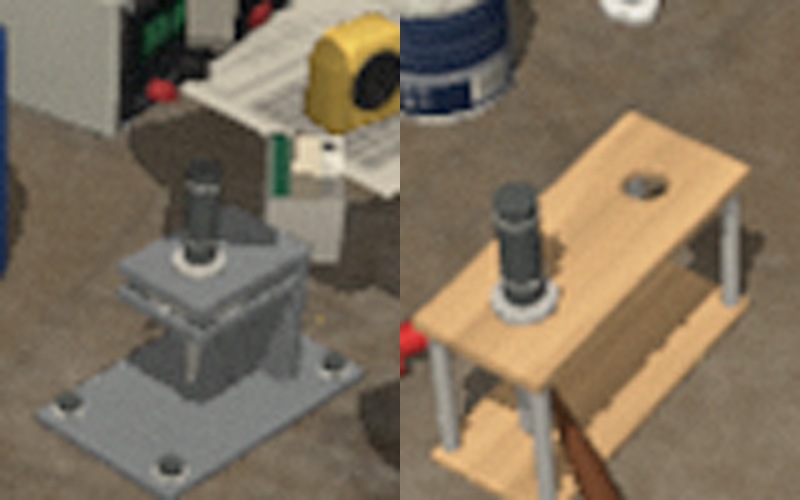

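The crop shows the drift upright, with its collar flat on the top lug at (200,260) and its tip out below the bottom lug at (193,365). The plain pin is still in the rack at (520,250). Handing in.

```bash
python3 -c "
from plant import close_job
print(close_job())"
```

```text
the job is handed in; nothing more can be done
None
```

The drift is through both lugs with the spacer pulled into line and its collar home on the top lug, released after about 21 s at under 10 N measured; the plain pin was left in the rack, and the red and brown look-alikes toppled beside the rack early on, before the arm came near them.

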